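# Clamp a handle block in the jig with the draw latch

### The job

Clamp the wooden block in the jig with its draw latch: pull the steel loop down towards you, drawing the lever back with it, and hook its cross bar over the hook on the sliding jaw, so that the bar lies on your side of it under its lean. Then, with the loop still hooked, swing the blue-handled lever up and over, in under the little shelf, past centre until it lies fully down and stays there by itself, the jaw gripping the block tight. Do not push against the shelf or shift the things standing around, and let go at the end.

Things in the scene. Friction and masses are not known exactly. Their poses are not given: they have to be found in the camera images.
- jig: Fixed plywood board, 275 x 156 x 15 mm. Origin on the bench straight under the lever pivot; x points away from the robot along the jig, y left, z up. Board spans x -165..+110 mm. A dark wood fence (top at z 43) holds the block on its far side (fence face x -32). Latch, loop, hook and lever all work in the jig's x-z plane at y = 0.
- lever_pivot (a point): Axis of the lever (parallel to jig y), 60 mm above the bench. Site axes as the jig's.
- lever (a joint): Lever angle, rad. 0: open stop, handle leaning towards the robot, 38 deg above horizontal. Grows as it swings up and away: 0.91 upright, 2.2 dead centre, 2.44 stop, flat. It starts part way up (0.5 to 0.75), where the loop is too short to pass the hook: pulling the loop towards the robot (about 2 N) draws the lever back to its stop. Hooked, the lever draws the jaw shut and grips the block from 1.5 (up to 6 N at the handle).
- lever_grip (a point): Point on the middle of the blue handle sleeve, 78 mm from the pivot. Sleeve 26 mm wide (along jig y), 13 mm thick, 52 mm long; the lever ends 100 mm from the pivot.
- loop_hinge (a point): Pin on the lever that carries the loop: 28 mm from the lever pivot, 12 deg ahead of the handle's direction in the closing sense (about 18 mm nearer the robot than the pivot and 82 mm above the bench with the lever at 0).
- loop_bar (a point): Middle of the loop's round cross bar (8 mm thick, along jig y), 111 mm from loop_hinge. Two flat side arms (each 6 mm wide, 9 mm high) run from the hinge to it, 54 mm apart over their outsides, so the loop can be gripped across both arms; it straddles the lever.
- bail (a joint): Angle of the steel loop about its pin relative to the lever handle, rad: 0 along the handle, positive ahead of it in the closing sense (loop leans further from the robot). It starts near upright; hooked with the lever at 0 it reads about -0.87. Light friction: falls towards the robot unless nearly upright.
- jaw (a joint): Opening of the sliding jaw, m: 0 when its face would just touch a 38 mm block pushed to the fence, grows towards the robot. Starts open by 23 to 26 mm; slides with about 1 N friction. The taut loop draws it shut.
- hook_seat (a point): Where the middle of the loop bar sits when hooked and taut; moves with the jaw. Axes as the jig's. The hook is a steel plate 28 mm wide leaning 25 deg over towards the robot just beyond the seat, top 16 mm above the seat point, overhanging it by 2 mm; the bar lies on a ledge 4 mm below the seat that runs 35 mm from it towards the robot. Hook is on a stiff spring (8 N/mm, towards the latch).
- block: Loose pale wooden block, 38 x 120 x 25 mm, lying across the jig, not yet gripped, between fence and jaw. Origin at the middle of its underside, y along its length.
- riser: Fixed wooden shelf across the far end of the jig, 92 x 268 mm, 16 mm thick, underside 215 mm above the bench, from x +40 to +132 mm in the jig's frame, on two end panels (inner faces at y +-115 mm). Origin and axes as jig's. The closed lever lies beneath it.
- shelf_edge (a point): Middle of the shelf's near lower edge, 215 mm above the bench.
- tape_roll: Loose roll of tape, 91 mm across, 24 mm high, on the shelf. Leave alone. Origin under its centre.
- wax_pot: Loose round pot, 69 mm across, 41 mm high, on the shelf. Leave alone. Origin under its centre.
- pliers: Loose red pliers, 63 x 201 x 14 mm, on the bench left of the jig, beyond the sanding block. Leave alone. Origin under its middle, y along its length.
- sand_block: Loose dark sanding block, 61 x 101 x 32 mm, on the bench left of the jig. Leave alone. Origin under its middle.

How it is judged (in metres and radians):
On the way, in this order (a step that is already met when the one before it is completed fails the run):
1. the loop's cross bar is hooked: on the robot's side of the hook and below the hook's top, while the lever still stands open (x of loop_bar in the frame of hook_seat between -0.05 and 0.004 m and z of loop_bar in the frame of hook_seat between -0.008 and 0.009 m and value of joint lever below 1 rad), for 0.2 s.
2. the lever is fully over with the loop hooked and the block gripped (value of joint lever above 2.33 rad and distance between loop_bar and hook_seat below 0.009 m and contact force between block and jaw above 8 N), for 0.2 s.
At the end, for the whole second after the job is handed in: The lever lies fully over (joint above 2.33 rad, stop at 2.44), the loop's bar is seated in the hook (within 9 mm of the seat point), the jaw presses on the block with more than 8 N and the block lies flat on the board at rest (tilt under 0.06 rad), all with nothing held (all of step 2 and angle between block's own z axis and vertical below 0.06 rad and height (world z) of block below 0.02 m and linear speed of block below 0.02 m/s); the robot touches nothing.
It fails at once if the robot pushes against the shelf with more than 15 N (contact force between any of the arm, the fingers and riser above 15 N).
It fails at once if a bystander (tape roll, wax pot, pliers, sanding block) is moved by more than 3 cm (distance of any of tape_roll, wax_pot, pliers, sand_block from where it was at the start of the episode above 0.03 m).
It also fails if it takes over 50 s, if anything falls off the work surface, if the arm or the gripper's body presses on something with over 40 N, if the wrist force passes 120 N, or if a joint passes its speed limit or range.

### The arm

A 6-joint arm with a two-finger parallel gripper is mounted at the origin on a cart in front of the work surface, level with it; the furniture and walls round the work are solid. World frame = base frame: x ahead of the robot, y to its left, z up, the work surface at z = 0. Lengths are in m, angles in degrees, forces in N, time in s.
With the tool pointing down it reaches from about 0.35 to 0.875 m from the base axis. Payload 4.2 kg.
Tool frame: the origin (TCP) lies between the finger pads; the fingertips stand 8 mm ahead of it and the grasp point (between the pads) lies 11 mm behind it; z points along the fingers, x is the direction in which the jaws open and shut, and the axes are right-handed (so a half turn about z gives the same grasp; the last joint's range is limited). The gripper opens to 87 mm and grips with 3 to 60 N. Pads are 19 mm wide; open, the fingers measure 117 mm over their backs; the gripper's body (75 mm by 190 mm) begins 51 mm behind the grasp point.
Start: joints at [-56.001, 22.042, 0.453, 0, -68.411, -14.817], TCP at [0.205, -0.59, 0.231] pointing down, gripper open.
Joint ranges: [-179.83, 179.83], [-69.29, 118.12], [-61.27, 80.66], [-181.25, 117.63], [-171.15, -9.14], [-177.46, 177.46]. Speed limits (degrees/s): [159.86, 159.86, 180, 180, 180, 180].

### API

Orientations are given as [roll, pitch, yaw] about the fixed x, y, z axes, in that order (R = Rz(yaw) Ry(pitch) Rx(roll)).
In Python, from rig import bot gives the robot as it stands. Calls block until the motion is done:
- bot.move_ptp(position, orientation): joint-space move of the TCP to a pose.
- bot.move_l(position, attitude=None, vel=0.15, threshold=None): straight line of the TCP; attitude=None keeps the orientation; vel is the mean speed in m/s. With threshold (N) it stops when the force on the tool has changed by that much, and returns True; else False.
- bot.move_joints(angles): joint-space move.
- bot.move_gripper(opening): finger opening in m; the grip force is fixed at half the most; returns when the fingers have stopped.
- bot.wait(seconds).
- bot.inverse_kinematics(position, orientation): joint angles nearest the present ones, or None.
- bot.get_obs(): the state.
- bot.camera(name): name is "side" or "top"; returns (picture, depth): 420x560x3 uint8, red, green, blue; 420x560 float32, m along the optical axis (not along the pixel's ray), 0 where there is no reading.
- bot.camera_params(name): a dict with "fx", "fy", "cx", "cy" (pixels), "eye" and "attitude" of the camera in the world. Camera axes: x right, y up, looking along -z (the intrinsics and any distortion apply to the point x, -y, -z); pixel columns grow to the right and rows downward; lengths in m; the calibration is good to about 2 mm. A picture is of the moment at which its call begins. camera_params takes no time and is no camera call.
A pose or a line that the arm cannot do raises bot.MotionError and nothing moves.
- bot.job_done(): hands the job in, once; it reports no verdict.
The state is a dict: "clock": time; "qpos": joint angles; "qvel": joint speeds; "effort": joint torques, N m; "tcp_pos": TCP position; "tool_rot": TCP orientation; "contact_force": force on the tool from outside, world axes, zero at the start; "torque": the same for the moment, N m; "grip_width": finger opening in m.
Only numpy, scipy, OpenCV 4.12 (cv2) and the standard library are available. Lean on these libraries where they do the work, as an engineer would, in place of code of your own. Each camera call takes 0.05 s, during which the arm holds its last target. There are 200 camera calls.

## Working session

There is one attempt and no reset: what is moved stays moved. The work goes in short steps, each a Python script; the robot and the scene stay as the last script left them, time stands still between calls to the robot, and variables do not carry over. Pictures are saved under pics/ and viewed, about 8 in all and at most 12, crops included, and the job is handed in when it is done.

```bash
ls; mkdir -p pics; python3 - <<'E'
from rig import bot
import cv2,numpy as np
for n in("side","top"):
    p,d=bot.camera(n); cv2.imwrite(f"pics/{n}0.png",p[:,:,::-1]); np.save(f"{n}0.npy",d)
    print(n,bot.camera_params(n))
print(bot.get_obs())
E
```

```text
pics
side {'fx': 410.03467505221784, 'fy': 410.03467505221784, 'cx': 276.40682790011994, 'cy': 203.78901691638603, 'eye': array([0.57403097, 0.22658713, 0.91439176]), 'attitude': array([ 27.64028307,   0.21351854, 174.70724976])}
top {'fx': 432.93641281147546, 'fy': 432.93641281147546, 'cx': 281.2775601066556, 'cy': 213.8459785644368, 'eye': array([ 0.43521942, -0.18369264,  1.0153431 ]), 'attitude': array([  6.1621301 ,  -0.63473217, -90.96418972])}
{'clock': 0.1, 'qpos': array([-5.59998345e+01,  2.20866077e+01,  3.88741899e-01, -2.34083192e-02,
       -6.84116760e+01, -1.48163571e+01]), 'qvel': array([ 0.06692463, -0.0313463 ,  0.17605749,  0.04914356,  0.05985923,
       -0.1159064 ]), 'effort': array([-6.85513187e-04, -3.91689241e+01,  1.87935251e+01,  4.23187584e+00,
        1.34957748e-02, -7.62407626e-05]), 'tcp_pos': array([ 0.20521476, -0.5898065 ,  0.22957901]), 'tool_rot': array([-1.79993014e+02, -1.11463096e-01,  1.09175168e+02]), 'contact_force': array([ 0.12543993, -0.53279496, -0.10180348]), 'torque': array([-0.00742191,  0.05464808,  0.036219  ]), 'grip_width': 0.08703588199240783}
```

View pics/side0.png

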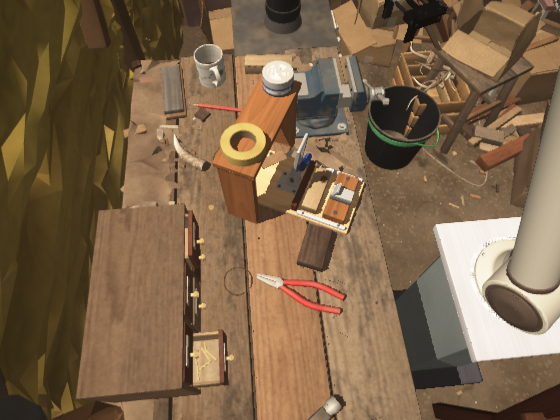

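View pics/top0.png

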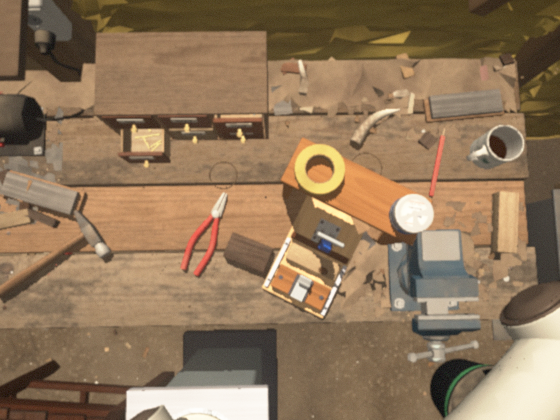

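The two views show the jig near side (320,195) and top (315,260), rotated about 25°. The tape and wax pot are on the shelf, the sanding block is left at top (250,252), and the pliers are at (207,240). I'll zoom in next.

```bash
cat > h.py <<'E'
import numpy as np,cv2
from scipy.spatial.transform import Rotation as R
from rig import bot
def cam(n):
    P=bot.camera_params(n); return P,R.from_euler('xyz',P['attitude'],degrees=True).as_matrix()
def ray(n,u,v):
    P,M=cam(n); return P['eye'],M@np.array([(u-P['cx'])/P['fx'],-(v-P['cy'])/P['fy'],-1.])
def pts(n,d):
    P,M=cam(n); v,u=np.mgrid[:d.shape[0],:d.shape[1]]
    c=np.stack([(u-P['cx'])/P['fx']*d,-(v-P['cy'])/P['fy']*d,-d],-1)
    return c@M.T+P['eye']
def plane(n,u,v,z):
    e,r=ray(n,u,v); return e+r*(z-e[2])/r[2]
def proj(n,X):
    P,M=cam(n); c=(np.asarray(X)-P['eye'])@M
    return np.stack([P['cx']-P['fx']*c[...,0]/c[...,2],P['cy']+P['fy']*c[...,1]/c[...,2]],-1)
def crop(n,p,u0,v0,w,h,k,f):
    cv2.imwrite(f,cv2.resize(p[v0:v0+h,u0:u0+w,::-1],None,fx=k,fy=k,interpolation=cv2.INTER_CUBIC))
E
python3 - <<'E'
from h import *
a=cv2.imread('pics/side0.png')[120:240,220:370]; b=cv2.imread('pics/top0.png')[190:325,220:370]
a=cv2.resize(a,(600,480),interpolation=2);b=cv2.resize(b,(600,540),interpolation=2)
cv2.imwrite('pics/c1.png',a);cv2.imwrite('pics/c2.png',b)
d=np.load('top0.npy');X=pts('top',d)
z=X[...,2]; 
# riser top z~.231
p=cv2.imread('pics/top0.png'); 
m=(abs(z-.231)<.008); m[:130]=0;m[260:]=0;m[:,:270]=0;m[:,450:]=0
print(m.sum(), cv2.minAreaRect(X[m][:,:2].astype(np.float32)))
# board top z~.015
w=(z>.008)&(z<.022);w[:190]=0;w[325:]=0;w[:,:220]=0;w[:,370:]=0
print(w.sum(), cv2.minAreaRect(X[w][:,:2].astype(np.float32)))
E
```

```text
4614 ((0.562008261680603, -0.3326035737991333), (0.268314003944397, 0.09283911436796188), 62.62788391113281)
4644 ((0.47290998697280884, -0.21942484378814697), (0.40883058309555054, 0.2390817105770111), 62.7070198059082)
```

View pics/c1.png

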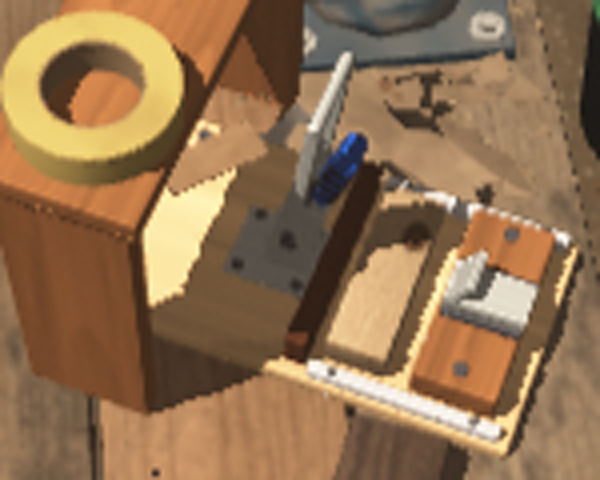

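View pics/c2.png

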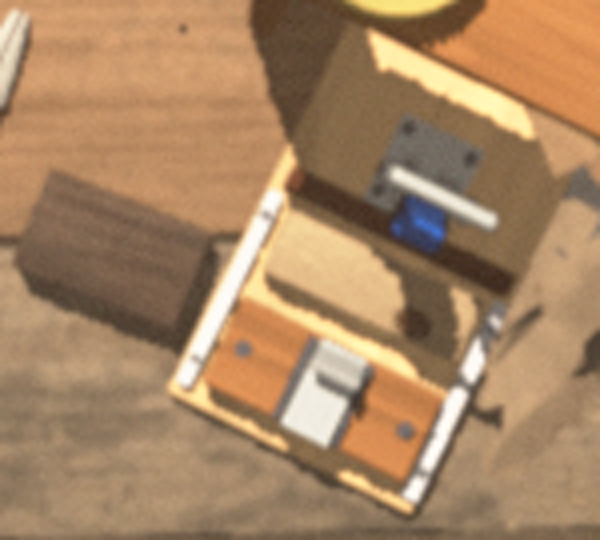

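The crops show the loop standing near upright, with its bar at side crop (345,60) and top crop (390–495,175–220). The blue handle is just on the robot's side of it, and the hook on the jaw is at top crop (340,370). Next I'll measure the jig frame, loop bar, handle and hook.

```bash
cat >> h.py <<'E'
YAW=-27.4
J0=np.array([.4856,-.2930,0])
MJ=R.from_euler('z',YAW,degrees=True).as_matrix()
def w(x,y,z): return MJ@np.array([x,y,z])+J0
def j(X): return (np.asarray(X)-J0)@MJ
# tool pointing in the jig x-z plane, a deg from +x (0 forward, -90 down), jaws along jig y
def att(a,flip=1):
    a=np.radians(a); z=MJ@[np.cos(a),0,np.sin(a)]; x=MJ@[0,flip,0]
    return R.from_matrix(np.c_[x,np.cross(z,x),z]).as_euler('xyz',degrees=True)
E
python3 - <<'E'
from h import *
for u,v in((263,287.5),(323,318)): print('board front corner',j(plane('top',u,v,.015)))
for n in('side','top'):
    d=np.load(n+'0.npy');p=cv2.imread(f'pics/{n}0.png').astype(int);X=j(pts(n,d))
    box=(abs(X[...,0])<.2)&(abs(X[...,1])<.1)&(d>0)
    wh=box&(p.min(2)>110)&(p.max(2)-p.min(2)<45)
    bl=box&(p[...,0]>p[...,2]+40)
    for nm,m in(('loop',wh&(X[...,2]>.1)),('blue',bl&(X[...,2]>.05)),('hook',wh&(abs(X[...,1])<.03)&(X[...,0]<-.08)&(X[...,2]>.04))):
        q=X[m]; print(n,nm,len(q)); 
        if len(q): print(np.round([q.min(0),np.median(q,0),q.max(0)],4).tolist())
    # jaw / riser extents via reddish wood at z .04-.06
    m=box&(X[...,0]<-.05)&(X[...,2]>.035)&(p[...,2]>p[...,0]+60); q=X[m]
    if len(q): print(n,'jaw',len(q),np.round(np.percentile(q,[2,50,98],axis=0),4).tolist())
    m=box&(X[...,0]<-.03)&(X[...,2]>.03)&(X[...,2]<.046)&(abs(X[...,1])<.06); q=X[m]
    print(n,'block',np.round(np.percentile(q,[2,50,98],axis=0),4).tolist())
q0=bot.get_obs()['qpos']
for P,a in(((-.03,0,.17),-40),((-.12,0,.075),-60),((-.12,0,.075),-90),((-.12,0,.075),-45),((-.061,0,.108),-40),((0,0,.14),-45),((.06,0,.09),-40),((.075,0,.06),-45)):
  for f in(1,-1):
    print(P,a,f,bot.inverse_kinematics(w(*P),att(a,f)))
E
```

```text
board front corner [-0.16331508  0.07410031  0.015     ]
board front corner [-0.1638789  -0.07841604  0.015     ]
side loop 521
[[-0.0166, -0.0999, 0.1244], [0.0807, -0.0749, 0.2698], [0.118, 0.0275, 0.2763]]
side blue 31
[[-0.0332, -0.0716, 0.1271], [-0.024, -0.0009, 0.1549], [0.0967, 0.0122, 0.2539]]
side hook 226
[[-0.1488, -0.0165, 0.0469], [-0.1256, 0.0024, 0.0561], [-0.0981, 0.0137, 0.0768]]
side jaw 1021 [[-0.1471, -0.0604, 0.0373], [-0.1073, 0.0221, 0.0421], [-0.0518, 0.0608, 0.0461]]
side block [[-0.1474, -0.0575, 0.034], [-0.0756, 0.0119, 0.0414], [-0.0311, 0.0586, 0.0454]]
top loop 726
[[-0.0175, -0.1, 0.1019], [0.0777, -0.0825, 0.2719], [0.1172, 0.0275, 0.2769]]
top blue 72
[[-0.0351, -0.011, 0.1256], [-0.0238, -0.0002, 0.1529], [-0.0139, 0.0127, 0.1591]]
top hook 326
[[-0.1489, -0.0163, 0.0409], [-0.1246, 0.0013, 0.0561], [-0.0982, 0.0182, 0.0785]]
top jaw 1427 [[-0.1475, -0.0597, 0.0374], [-0.1062, 0.0171, 0.0421], [-0.0514, 0.0605, 0.0461]]
top block [[-0.1465, -0.0577, 0.0369], [-0.0764, 0.0011, 0.0416], [-0.0314, 0.0581, 0.0455]]
(-0.03, 0, 0.17) -40 1 None
(-0.03, 0
[... 386 characters left out ...]
5497934   -18.00110955
   40.91147613]
(-0.12, 0, 0.075) -45 -1 [ -51.20522434   10.8190883   -43.82784162 -112.5497934   -18.00110955
 -139.08852387]
(-0.061, 0, 0.108) -40 1 [ -48.63338599   10.98554719  -38.52073759 -114.35831771  -17.73085816
   39.44563936]
(-0.061, 0, 0.108) -40 -1 [ -48.63338599   10.98554719  -38.52073759 -114.35831771  -17.73085816
 -140.55436064]
(0, 0, 0.14) -45 1 None
(0, 0, 0.14) -45 -1 None
(0.06, 0, 0.09) -40 1 [ -42.10067002   21.36327131  -24.67558686 -114.14758661  -12.30060566
   34.22044587]
(0.06, 0, 0.09) -40 -1 [ -42.10067002   21.36327131  -24.67558686 -114.14758661  -12.30060566
 -145.77955413]
(0.075, 0, 0.06) -45 1 None
(0.075, 0, 0.06) -45 -1 None
```

```bash
python3 - <<'E'
from h import *
for P in((-.02,0,.185),(-.02,0,.16),(-.06,0,.16),(-.12,0,.09),(-.12,0,.06),(-.1,0,.08),(-.06,0,.108),(0,0,.14),(.04,0,.125),(.06,0,.1),(.08,0,.08),(.08,0,.065)):
  s=''
  for a in range(-140,1,10):
    q=[bot.inverse_kinematics(w(*P),att(a,f)) for f in(1,-1)]
    s+=f' {a}:'+','.join('x' if k is None else f'{k[0]:.0f}/{k[3]:.0f}/{k[4]:.0f}/{k[5]:.0f}' for k in q if 1)
  print(P,s)
E
```

```text
(-0.02, 0, 0.185)  -140:-18/-8/-115/-99,-18/-8/-115/81 -130:-18/-6/-105/-99,-18/-6/-105/81 -120:-17/-5/-94/-99,-17/-5/-94/81 -110:-16/-4/-83/-100,-16/-4/-83/80 -100:-15/-2/-71/-101,-15/-2/-71/79 -90:-14/0/-59/-103,-14/0/-59/77 -80:-13/4/-45/-107,-13/4/-45/73 -70:-11/11/-30/-114,-11/11/-30/66 -60:x,x -50:x,x -40:x,x -30:-49/-117/-21/40,-49/-117/-21/-140 -20:-60/-135/-47/68,-60/-135/-47/-112 -10:-65/-141/-72/83,-65/-141/-72/-97 0:-66/-141/-95/94,-66/-141/-95/-86
(-0.02, 0, 0.16)  -140:-18/-7/-112/-99,-18/-7/-112/81 -130:-18/-6/-102/-99,-18/-6/-102/81 -120:-17/-5/-91/-99,-17/-5/-91/81 -110:-16/-4/-80/-100,-16/-4/-80/80 -100:-15/-2/-68/-101,-15/-2/-68/79 -90:-14/0/-55/-103,-14/0/-55/77 -80:-13/4/-42/-107,-13/4/-42/73 -70:-12/12/-26/-116,-12/12/-26/64 -60:x,x -50:x,x -40:x,x -30:-54/-126/-28/53,-54/-126/-28/-127 -20:-62/-139/-53/75,-62/-139/-53/-105 -10:-65/-142/-78/89,-65/-142/-78/-91 0:-66/-141/-100/98,-66/-141/-100/-82
(-0.06, 0, 0.16)  -140:-18/-8/-108/-99,-18/-8/-108/81 -130:-17/-7/-99/-99,-17/-7/-99/81 -120:-17/-5/-88/-99,-17/-5/-88/81 -110:-16/-4/-78/-100,-16/-4/-78/80 -100:-15/-2/
[... 3611 characters left out ...]
4/-18/65 -60:x,x -50:x,x -40:-42/-117/-13/38,-42/-117/-13/-142 -30:-52/-144/-39/74,-52/-144/-39/-106 -20:-55/-150/-61/84,-55/-150/-61/-96 -10:-57/-151/-80/90,-57/-151/-80/-90 0:-57/-150/-98/94,-57/-150/-98/-86
(0.08, 0, 0.065)  -140:-19/-7/-115/-98,-19/-7/-115/82 -130:-19/-6/-103/-98,-19/-6/-103/82 -120:-18/-4/-90/-98,-18/-4/-90/82 -110:-18/-3/-77/-98,-18/-3/-77/82 -100:-17/-2/-64/-99,-17/-2/-64/81 -90:-16/0/-50/-101,-16/0/-50/79 -80:-15/4/-34/-105,-15/4/-34/75 -70:-15/16/-15/-117,-15/16/-15/63 -60:x,x -50:x,x -40:-45/-126/-17/49,-45/-126/-17/-131 -30:-53/-146/-42/77,-53/-146/-42/-103 -20:-55/-150/-63/86,-55/-150/-63/-94 -10:-57/-151/-83/91,-57/-151/-83/-89 0:-57/-150/-99/95,-57/-150/-99/-85
```

```bash
python3 - <<'E'
from h import *
for n in('side','top'):
    d=np.load(n+'0.npy');p=cv2.imread(f'pics/{n}0.png').astype(int);X=j(pts(n,d))
    m=(abs(X[...,0])<.038)&(abs(X[...,1])<.04)&(X[...,2]>.165)&(X[...,2]<.225)
    q=X[m];print(n,'bar',len(q),np.round(np.percentile(q,[2,50,98],axis=0),4).tolist())
    m=(abs(X[...,0])<.05)&(abs(X[...,1])<.02)&(X[...,2]>.08)&(X[...,2]<.17)&(p[...,0]>p[...,2]+40)
    q=X[m];print(n,'blue',len(q),np.round(np.percentile(q,[2,50,98],axis=0),4).tolist())
for P,a in(((-.11,0,.23),-25),((-.11,0,.23),-30),((-.2,0,.3),-30),((-.2,0,.3),-20),((-.12,0,.3),-20),((-.15,0,.35),-10),((-.15,0,.35),0)):
    print(P,a,np.round(bot.inverse_kinematics(w(*P),att(a)) if bot.inverse_kinematics(w(*P),att(a)) is not None else [0]))
# vise heights right of the jig
X=pts('top',np.load('top0.npy'));print('vise zmax',[ (u,round(float(X[290-40:330,u:u+20,2].max()),3)) for u in(350,370,390,410,430,450)])
print(w(0,0,0),plane('top',440,290,.15))
E
```

```text
side bar 128 [[-0.0173, -0.0259, 0.1675], [-0.0138, 0.0083, 0.2004], [-0.0083, 0.0264, 0.2036]]
side blue 26 [[-0.0329, -0.0104, 0.1337], [-0.0249, 0.0008, 0.1539], [-0.0163, 0.0115, 0.1571]]
top bar 132 [[-0.0173, -0.0256, 0.1887], [-0.0134, 0.001, 0.2018], [-0.0094, 0.0268, 0.205]]
top blue 72 [[-0.0337, -0.0099, 0.1276], [-0.0238, -0.0002, 0.1529], [-0.0145, 0.0114, 0.1587]]
(-0.11, 0, 0.23) -25 [ -52.   -8.  -42. -106.  -23.   29.]
(-0.11, 0, 0.23) -30 [0]
(-0.2, 0, 0.3) -30 [0]
(-0.2, 0, 0.3) -20 [ 163.  -68.  -44. -109. -170.  -23.]
(-0.12, 0, 0.3) -20 [-40. -17. -38. -90. -12.   5.]
(-0.15, 0, 0.35) -10 [ -57.  -24.  -41. -100.  -29.   17.]
(-0.15, 0, 0.35) 0 [ -77.  -18.  -50. -114.  -57.   39.]
vise zmax [(350, 1.015), (370, 1.015), (390, 1.015), (410, 1.015), (430, 1.015), (450, 1.015)]
[ 0.4856 -0.293   0.    ] [ 0.37184764 -0.50670514  0.15      ]
```

```bash
python3 - <<'E'
from h import *
o=bot.get_obs()
bot.move_l([.25,-.55,.40],vel=.3)
q=bot.get_obs()['qpos']; print(np.round(q,1))
P=w(-.113,0,.219)
qt=np.array(bot.inverse_kinematics(P,att(-22)));print(np.round(qt,1))
m=q.copy(); m[3:]=qt[3:]; m[4]=-35
bot.move_joints(m); print(bot.get_obs()['tcp_pos'])
p,_=bot.camera('side'); 
qt=np.array(bot.inverse_kinematics(P,att(-22)));print(np.round(qt,1))
bot.move_ptp(P,att(-22)); o=bot.get_obs(); print(o['clock'],o['tcp_pos'],P,o['contact_force'])
p2,_=bot.camera('side');p3,_=bot.camera('top')
a=lambda p:cv2.resize(p[40:260,170:450,::-1],None,fx=1.4,fy=1.4)
cv2.imwrite('pics/t1.png',np.vstack([np.hstack([a(p2),a(p3[100:] if 0 else p3)])]))
E
```

```text
[-50.2  16.5  15.9  -0.1 -89.5 -20.6]
[ -61.6   -4.5  -47.4 -115.5  -35.3   44.5]
[ 0.70031092 -0.49260964  0.62314313]
[ -61.6   -4.5  -47.4 -115.5  -35.3   44.5]
4.7333 [ 0.38580536 -0.24182218  0.21969835] [ 0.38527686 -0.24099742  0.219     ] [-0.52327947  0.11666512 -0.70798453]
```

View pics/t1.png

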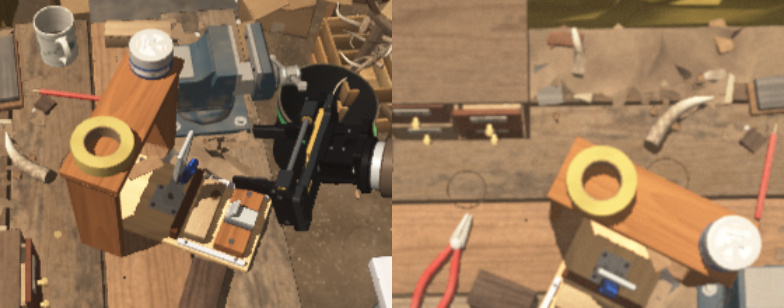

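View shows the gripper level with the loop, jaws wide along jig y, and clear of the shelf, pot and vise. Next I'll check the whole path's IK, then grip the loop.

```bash
cat >> h.py <<'E'
def pol(c,r,t): t=np.radians(t); return np.array([c[0]+r*np.cos(t),0,c[1]+r*np.sin(t)])
H6=(-.002,.088); H0=(-.018,.0815)
LOOP=[(*pol(H6,.09,t),a) for t,a in((115,-24),(135,-28),(155,-32),(165,-35))]
LOOP2=[(*pol(H0,.09,t),a) for t,a in((165,-35),(178,-37),(191,-38))]
LEV=[(*pol((0,.06),.085,142-np.degrees(L)),a) for L,a in((0,-38),(.25,-36),(.5,-33),(.75,-30),(1,-28),(1.25,-28),(1.5,-28),(1.75,-29),(2,-32),(2.15,-34),(2.27,-36))]
E
python3 - <<'E'
from h import *
for nm,L in(('L1',LOOP),('L2',LOOP2),('LEV',LEV)):
    for x,y,z,a in L:
        q=bot.inverse_kinematics(w(x,y,z),att(a)); print(nm,np.round([x,z,a],3),None if q is None else np.round(q))
T=w(*pol(H6,.09,96)); bot.move_l(T,att(-22),vel=.12,threshold=6)
print(bot.get_obs()['contact_force'],j(bot.get_obs()['tcp_pos']))
bot.move_gripper(.03); o=bot.get_obs(); print(o['clock'],o['grip_width'],j(o['tcp_pos']),o['contact_force'])
E
```

```text
L1 [ -0.04   0.17 -24.  ] [ -60.   12.  -47. -132.  -42.   65.]
L1 [ -0.066   0.152 -28.   ] [ -61.   10.  -48. -128.  -38.   62.]
L1 [ -0.084   0.126 -32.   ] [ -61.   12.  -49. -127.  -36.   62.]
L1 [ -0.089   0.111 -35.   ] [ -60.   12.  -48. -126.  -33.   60.]
L2 [ -0.105   0.105 -35.   ] [ -63.   13.  -51. -126.  -36.   64.]
L2 [ -0.108   0.085 -37.   ] [ -64.   16.  -52. -129.  -37.   69.]
L2 [ -0.106   0.064 -38.   ] [ -65.   22.  -54. -133.  -41.   77.]
LEV [ -0.067   0.112 -38.   ] [ -53.   11.  -41. -120.  -23.   48.]
LEV [ -0.052   0.127 -36.   ] [ -52.   10.  -40. -120.  -23.   47.]
LEV [ -0.034   0.138 -33.   ] [ -54.   12.  -41. -125.  -27.   53.]
LEV [-1.30e-02  1.44e-01 -3.00e+01] [ -55.   14.  -41. -131.  -32.   60.]
LEV [ 8.00e-03  1.45e-01 -2.80e+01] [ -55.   17.  -41. -135.  -35.   65.]
LEV [  0.029   0.14  -28.   ] [ -54.   19.  -39. -136.  -35.   65.]
LEV [  0.047   0.131 -28.   ] [ -53.   21.  -38. -139.  -36.   68.]
LEV [  0.063   0.117 -29.   ] [ -52.   24.  -36. -140.  -35.   69.]
LEV [  0.075   0.099 -32.   ] [ -51.   25.  -33. -139.  -31.   66.]
LEV [  0.08    0.087 -34.   ] [ -50.   26.  -32. -138.  -28.   64.]
LEV [  0.083   0.078 -36.   ] [ -49.   27.  -30. -136.  -25.   61.]
[ 0.69040459  0.4868166  -0.25808765] [-1.18425998e-02  1.77212267e-04  1.77783191e-01]
6.575 0.053521677348833556 [-1.13187819e-02 -6.32554518e-05  1.77676574e-01] [-1.29393605 -0.86241898  0.50863038]
```

Gripped at 53.5 mm, which matches the arm spacing. Next: swing the loop over and pull the lever back.

```bash
python3 - <<'E'
from h import *
for x,y,z,a in LOOP:
    r=bot.move_l(w(x,y,z),att(a),vel=.12); o=bot.get_obs(); print(round(o['clock'],2),np.round(j(o['tcp_pos']),4),np.round(o['contact_force']@MJ,1),np.round(o['torque'],2),r)
x,y,z,a=LOOP2[0]
r=bot.move_l(w(x-.004,y,z-.001),att(a),vel=.05,threshold=10); o=bot.get_obs(); print(round(o['clock'],2),np.round(j(o['tcp_pos']),4),np.round(o['contact_force']@MJ,1),r)
p2,_=bot.camera('side');p3,_=bot.camera('top')
np.save('s1.npy',_)
cv2.imwrite('pics/t2.png',np.hstack([cv2.resize(p2[120:240,220:370,::-1],(400,320),interpolation=2),cv2.resize(p3[190:325,220:370,::-1],(400,320),interpolation=2)]))
E
```

```text
6.97 [-0.0403  0.      0.1698] [-4.3 -1.5  5.1] [ 0.5   1.31 -0.23] False
7.38 [-0.0639 -0.      0.1544] [-6.9 -1.9 11.2] [-0.36 -0.2  -0.41] False
7.79 [-0.0833  0.      0.127 ] [-10.6  -3.2  10.8] [-0.33  0.6  -0.82] False
8.07 [-8.98e-02  1.00e-04  1.11e-01] [-10.4  -3.4   9.4] [-0.15  1.27 -1.04] False
8.28 [-0.0899 -0.0002  0.1115] [ 2.8  1.2 -0.2] True
```

View pics/t2.png

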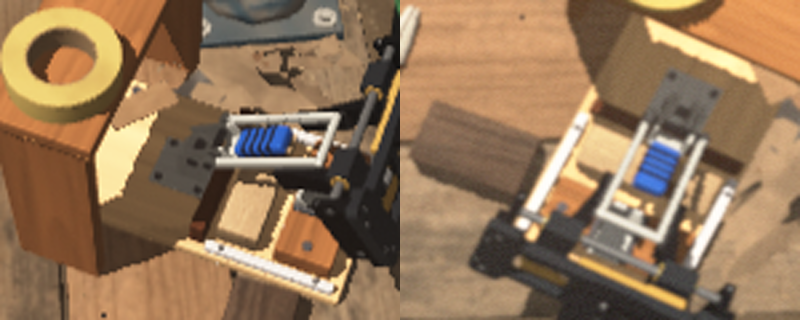

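The loop is over, with the lever between its arms and the bar at right crop (638,227) above the hook. The threshold tripped as the load came off, so I'll measure and keep pulling.

```bash
cat >> h.py <<'E'
def meas(tag):
    for n in('side','top'):
        p,d=bot.camera(n);p=p.astype(int);X=j(pts(n,d)); ok=(d>0)&(abs(X[...,1])<.032)
        wh=ok&(p.min(2)>100)&(p.max(2)-p.min(2)<45)&(X[...,0]<.05)&(X[...,0]>-.155)&(X[...,2]>.05)&(X[...,2]<.2)
        bl=ok&(p[...,2]>p[...,0]+40)&(X[...,2]>.05)&(X[...,2]<.2)
        for nm,m in(('white',wh),('blue',bl)):
            q=X[m]
            if len(q)<4: print(tag,n,nm,len(q)); continue
            c=np.polyfit(q[:,0],q[:,2],1)
            print(tag,n,nm,len(q),np.round(np.percentile(q,[3,50,97],axis=0),4).tolist(),'slope deg',np.round(np.degrees(np.arctan(c[0])),1))
        cv2.imwrite(f'pics/m_{tag}_{n}.png',p[:,:,::-1])
E
python3 - <<'E'
from h import *
meas('a')
x,y,z,a=LOOP2[0]
for k in range(2):
    r=bot.move_l(w(x-.006*k,y,z),att(a),vel=.05,threshold=20); o=bot.get_obs(); print(round(o['clock'],2),np.round(j(o['tcp_pos']),4),np.round(o['contact_force']@MJ,1),r)
meas('b')
E
```

```text
a side white 404 [[-0.1336, -0.0267, 0.0814], [-0.0765, 0.0014, 0.1185], [-0.0235, 0.0261, 0.1831]] slope deg -34.4
a side blue 174 [[-0.0781, -0.0107, 0.0951], [-0.0597, 0.0032, 0.1135], [-0.0372, 0.0117, 0.1259]] slope deg -34.3
a top white 759 [[-0.1366, -0.0265, 0.0532], [-0.1033, -0.0012, 0.1129], [-0.0225, 0.027, 0.1833]] slope deg -16.9
a top blue 236 [[-0.0788, -0.0107, 0.0979], [-0.0593, 0.0006, 0.1151], [-0.038, 0.0116, 0.1258]] slope deg -33.5
8.69 [-0.09   -0.0005  0.1118] [ 5.7  3.9 -3. ] True
8.92 [-0.0899 -0.0006  0.1121] [ 9.6  5.3 -6.8] True
b side white 394 [[-0.1341, -0.0268, 0.0808], [-0.0775, -0.0014, 0.1202], [-0.0236, 0.0259, 0.1826]] slope deg -34.0
b side blue 175 [[-0.078, -0.0109, 0.0949], [-0.0594, 0.0031, 0.1134], [-0.0372, 0.0116, 0.1255]] slope deg -34.5
b top white 767 [[-0.1375, -0.0266, 0.0534], [-0.104, -0.0004, 0.1142], [-0.0225, 0.0271, 0.1833]] slope deg -17.8
b top blue 236 [[-0.0788, -0.0108, 0.0979], [-0.0593, 0.0005, 0.115], [-0.0379, 0.0117, 0.126]] slope deg -33.8[ WARN:0@0.656] global loadsave.cpp:1063 imwrite_ Unsupported depth image for selected encoder is fallbacked to CV_8U.
```

```bash
python3 - <<'E'
from h import *
print(bot.inverse_kinematics(w(*pol(H0,.078,190)),att(-38)))
for t,a in((165,-36),(175,-37),(183,-38),(188,-38),(191,-38)):
    r=bot.move_l(w(*pol(H0,.0775,t)),att(a),vel=.06,threshold=25); o=bot.get_obs(); print(t,round(o['clock'],2),np.round(j(o['tcp_pos']),4),np.round(o['contact_force']@MJ,1),r)
p2,d2=bot.camera('side');p3,d=bot.camera('top')
np.save('s2.npy',d);np.save('s2s.npy',d2)
cv2.imwrite('pics/t3.png',np.hstack([cv2.resize(p2[120:240,220:370,::-1],(400,320),interpolation=2),cv2.resize(p3[190:325,220:370,::-1],(400,320),interpolation=2)]))
E
```

```text
[ -63.23207278   20.61687822  -52.01732152 -132.72051921  -38.89638841
   73.84312958]
165 9.22 [-9.330e-02  1.000e-04  1.044e-01] [-2.7 -2.7  1.5] True
175 9.68 [-0.0973  0.0001  0.0866] [-4.6 -2.8  2. ] False
183 10.01 [-0.096   0.0003  0.0769] [-0.5 -0.2 -0.1] False
188 10.28 [-0.0949  0.0001  0.0705] [-1.5  0.9 -0.6] False
191 10.53 [-0.0941 -0.      0.0668] [-0.   0.  -0.9] False
```

View pics/t3.png

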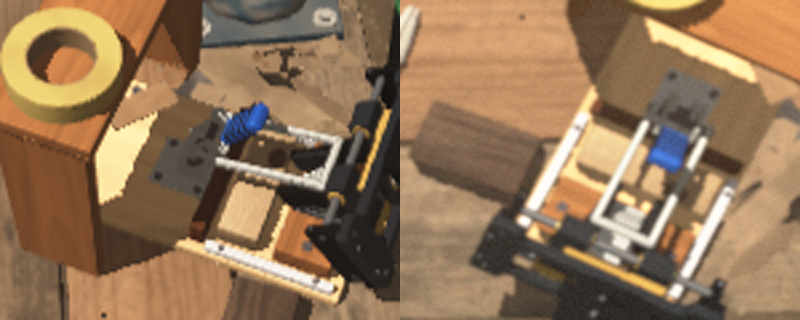

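```bash
python3 - <<'E'
from h import *
meas('c')
for n in('side','top'):
    d=np.load('s2s.npy' if n=='side' else 's2.npy');X=j(pts(n,d));p=cv2.imread(f'pics/m_c_{n}.png').astype(int)
    wh=(p.min(2)>100)&(p.max(2)-p.min(2)<45)&(d>0)
    for ylo,yhi in((.018,.03),(-.03,-.018),(-.012,.012)):
        m=wh&(X[...,1]>ylo)&(X[...,1]<yhi)&(X[...,0]>-.16)&(X[...,0]<0)&(X[...,2]>.05)&(X[...,2]<.13)
        q=X[m];q=q[np.argsort(q[:,0])];print(n,ylo,len(q),np.round(q[::max(1,len(q)//14)][:,[0,2]],3).tolist())
E
```

```text
c side white 314 [[-0.1331, -0.0265, 0.0698], [-0.0925, 0.0111, 0.103], [-0.0184, 0.0261, 0.1394]] slope deg -9.1
c side blue 132 [[-0.0561, -0.0097, 0.1063], [-0.0424, 0.0043, 0.1351], [-0.0233, 0.0117, 0.1463]] slope deg -50.2
c top white 644 [[-0.1448, -0.0259, 0.054], [-0.1087, -0.0012, 0.1], [-0.0189, 0.0267, 0.1411]] slope deg 0.1
c top blue 183 [[-0.056, -0.0102, 0.1097], [-0.0422, 0.0006, 0.1379], [-0.0237, 0.0119, 0.1471]] slope deg -48.8
side 0.018 141 [[-0.121, 0.106], [-0.114, 0.104], [-0.108, 0.109], [-0.102, 0.106], [-0.094, 0.105], [-0.087, 0.105], [-0.081, 0.105], [-0.074, 0.099], [-0.067, 0.096], [-0.061, 0.1], [-0.053, 0.098], [-0.046, 0.097], [-0.04, 0.097], [-0.032, 0.093], [-0.025, 0.093]]
side -0.03 78 [[-0.121, 0.109], [-0.118, 0.11], [-0.115, 0.107], [-0.111, 0.102], [-0.108, 0.108], [-0.104, 0.107], [-0.101, 0.106], [-0.098, 0.104], [-0.095, 0.111], [-0.091, 0.105], [-0.087, 0.098], [-0.085, 0.102], [-0.081, 0.107], [-0.077, 0.1], [-0.056, 0.1], [-0.019, 0.092]]
side -0.012 47 [[-0.121, 0.109], [-0.121, 0.109], [-0.12, 0.111], [-0.119, 0.111], [-0.118, 0.11],
[... 420 characters left out ...]
39, 0.096], [-0.03, 0.096], [-0.023, 0.087]]
top -0.03 145 [[-0.123, 0.105], [-0.118, 0.109], [-0.115, 0.108], [-0.109, 0.095], [-0.104, 0.104], [-0.098, 0.084], [-0.092, 0.108], [-0.087, 0.106], [-0.081, 0.106], [-0.075, 0.097], [-0.045, 0.093], [-0.039, 0.095], [-0.032, 0.093], [-0.025, 0.091], [-0.018, 0.092]]
top -0.012 204 [[-0.149, 0.054], [-0.146, 0.057], [-0.133, 0.055], [-0.13, 0.055], [-0.127, 0.053], [-0.125, 0.055], [-0.121, 0.11], [-0.118, 0.11], [-0.116, 0.055], [-0.114, 0.074], [-0.112, 0.076], [-0.109, 0.074], [-0.106, 0.068], [-0.102, 0.056], [-0.098, 0.056]][ WARN:0@0.630] global loadsave.cpp:1063 imwrite_ Unsupported depth image for selected encoder is fallbacked to CV_8U.
```

The loop stuck rotationally and slid up the fingers: arms at z≈.103, TCP at .067, bar at (-.119,.106). I'll release it so it drops onto the hook, then regrip near the bar and pull it back with the tool rotating along.

```bash
cat >> h.py <<'E'
def arms():
    for n in('side','top'):
        p,d=bot.camera(n);X=j(pts(n,d));p=p.astype(int)
        wh=(p.min(2)>100)&(p.max(2)-p.min(2)<45)&(d>0)
        for ylo,yhi in((.02,.03),(-.03,-.02),(-.012,.012)):
            m=wh&(X[...,1]>ylo)&(X[...,1]<yhi)&(X[...,0]>-.16)&(X[...,0]<.05)&(X[...,2]>.05)&(X[...,2]<.13)
            q=X[m];q=q[np.argsort(q[:,0])];print(n,ylo,len(q),np.round(q[::max(1,len(q)//10)][:,[0,2]],3).tolist())
    return p
E
python3 - <<'E'
from h import *
bot.move_gripper(.085); bot.wait(.4); o=bot.get_obs();print(o['clock'],np.round(o['contact_force']@MJ,1)); arms()
for P in((-.106,.083),(-.113,.08),(-.115,.063)):
  print(P,[(a,None if bot.inverse_kinematics(w(P[0],0,P[1]),att(a)) is None else 1) for a in(-30,-32,-34,-36,-38,-40,-42)])
E
```

```text
12.25 [ 0.  -0.   0.1]
side 0.02 114 [[-0.118, 0.066], [-0.103, 0.067], [-0.095, 0.062], [-0.088, 0.07], [-0.079, 0.07], [-0.07, 0.072], [-0.06, 0.076], [-0.051, 0.077], [-0.043, 0.079], [-0.035, 0.081], [-0.028, 0.087]]
side -0.03 39 [[-0.119, 0.064], [-0.116, 0.064], [-0.114, 0.063], [-0.111, 0.068], [-0.108, 0.065], [-0.106, 0.067], [-0.104, 0.07], [-0.101, 0.064], [-0.099, 0.064], [-0.097, 0.064], [-0.094, 0.065], [-0.091, 0.064], [-0.089, 0.072]]
side -0.012 101 [[-0.148, 0.057], [-0.14, 0.055], [-0.12, 0.063], [-0.114, 0.073], [-0.112, 0.075], [-0.11, 0.074], [-0.107, 0.072], [-0.104, 0.056], [-0.101, 0.055], [-0.099, 0.055], [-0.023, 0.095]]
top 0.02 110 [[-0.121, 0.061], [-0.116, 0.064], [-0.106, 0.068], [-0.095, 0.069], [-0.085, 0.071], [-0.075, 0.075], [-0.063, 0.077], [-0.049, 0.08], [-0.039, 0.08], [-0.032, 0.082]]
top -0.03 87 [[-0.121, 0.061], [-0.117, 0.064], [-0.111, 0.066], [-0.104, 0.064], [-0.099, 0.067], [-0.092, 0.071], [-0.047, 0.081], [-0.037, 0.082], [-0.032, 0.086], [-0.027, 0.088], [-0.021, 0.089]]
top -0.012 227 [[-0.149, 0.054], [-0.145, 0.055], [-0.132, 0.058], [-0.127, 0.055], [-0.124, 0.057], [-0.119, 0.061], [-0.114, 0.075], [-0.111, 0.08], [-0.106, 0.065], [-0.102, 0.061], [-0.022, 0.094]]
(-0.106, 0.083) [(-30, 1), (-32, 1), (-34, 1), (-36, 1), (-38, 1), (-40, 1), (-42, 1)]
(-0.113, 0.08) [(-30, 1), (-32, 1), (-34, 1), (-36, 1), (-38, 1), (-40, 1), (-42, 1)]
(-0.115, 0.063) [(-30, None), (-32, None), (-34, 1), (-36, 1), (-38, 1), (-40, 1), (-42, 1)]
```

The bar dropped straight onto the ledge on the robot's side of the hook: bar at (-.119, top .061), hook tip at (-.114, .075). So it is hooked, with the lever at about 0.3. I'll back off, confirm with one picture, then grip the handle.

```bash
python3 - <<'E'
from h import *
o=bot.get_obs(); x,y,z=j(o['tcp_pos'])
bot.move_l(w(-.097,0,.165),att(-32),vel=.15)
p,d=bot.camera('top');X=j(pts('top',d));pi=p.astype(int)
m=(d>0)&(abs(X[...,1])<.03)&(X[...,2]>.07)&(X[...,2]<.2)&(abs(X[...,0])<.1)&(pi[...,2]>pi[...,0]+40)
q=X[m];print(np.round(np.percentile(q,[3,50,97],axis=0),4).tolist())
p2,_=bot.camera('side')
cv2.imwrite('pics/t4.png',np.hstack([cv2.resize(p2[120:240,220:370,::-1],(400,320),interpolation=2),cv2.resize(p[190:325,220:370,::-1],(400,320),interpolation=2)]))
for L in(.2,.3,.4):
  print(L,[(a,bot.inverse_kinematics(w(*pol((0,.06),.082,142-np.degrees(L))),att(a)) is not None) for a in(-22,-26,-30)])
print(bot.get_obs()['clock'])
E
```

```text
[[-0.0586, -0.01, 0.1084], [-0.0439, 0.0009, 0.1351], [-0.0254, 0.0121, 0.1452]]
0.2 [(-22, True), (-26, True), (-30, True)]
0.3 [(-22, True), (-26, True), (-30, True)]
0.4 [(-22, True), (-26, True), (-30, True)]
13.2583
```

View pics/t4.png

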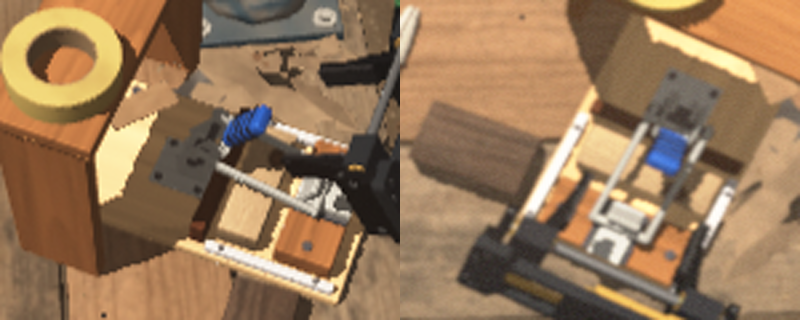

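The bar now lies on the robot's side of the hook (right crop ~(620,235)) with the hook standing inside the loop, and the lever is near 0.27. Next: grip the handle and start the swing.

```bash
python3 - <<'E'
from h import *
C=(0,.06); r=.082
def P(L): return pol(C,r,142-np.degrees(L))
A=lambda L:np.interp(L,[.27,1,2.3],[-26,-27,-37])
bot.move_gripper(.06)
t=np.radians(-26); b=P(.27)-.05*np.array([np.cos(t),0,np.sin(t)])
bot.move_l(w(*b),att(-26),vel=.15)
bot.move_l(w(*P(.27)),att(-26),vel=.12,threshold=10)
bot.move_gripper(.01); o=bot.get_obs(); print(o['clock'],o['grip_width'],np.round(o['contact_force']@MJ,1))
for L in(.5,.75,1.0):
    bot.move_l(w(*P(L)),att(A(L)),vel=.1); o=bot.get_obs(); print(L,round(o['clock'],2),np.round(j(o['tcp_pos'])-P(L),4),np.round(o['contact_force']@MJ,1),np.round(o['torque']@MJ,2),round(o['grip_width'],4))
p2,_=bot.camera('side');p,d=bot.camera('top')
cv2.imwrite('pics/t5.png',np.hstack([cv2.resize(p2[120:240,220:370,::-1],(400,320),interpolation=2),cv2.resize(p[190:325,220:370,::-1],(400,320),interpolation=2)]))
arms()
E
```

```text
15.8333 0.02570064762910485 [-1.3 -1.4  2.1]
0.5 16.18 [-0.0006 -0.0001 -0.0009] [-2.  -2.9 -3.6] [-0.48  3.   -0.87] 0.0261
0.75 16.53 [-0.0003 -0.     -0.0007] [ 0.2 -2.9 -4. ] [-0.36  2.98 -0.66] 0.0257
1.0 16.89 [ 0.     -0.     -0.0001] [ 0.8 -1.6 -4.1] [-0.33  2.61 -0.5 ] 0.0256
side 0.02 1 [[-0.099, 0.067]]
side -0.03 0 []
side -0.012 19 [[-0.127, 0.055], [-0.126, 0.052], [-0.126, 0.057], [-0.126, 0.054], [-0.125, 0.056], [-0.124, 0.054], [-0.124, 0.054], [-0.123, 0.055], [-0.122, 0.053], [-0.121, 0.052], [-0.12, 0.055], [-0.12, 0.052], [-0.119, 0.055], [-0.118, 0.057], [-0.094, 0.053], [-0.093, 0.064], [-0.092, 0.069], [-0.091, 0.066], [-0.087, 0.06]]
top 0.02 2 [[-0.101, 0.066], [-0.099, 0.062]]
top -0.03 16 [[-0.052, 0.076], [-0.051, 0.077], [-0.051, 0.074], [-0.05, 0.073], [-0.049, 0.075], [-0.049, 0.071], [-0.048, 0.077], [-0.047, 0.077], [-0.046, 0.078], [-0.045, 0.075], [-0.044, 0.078], [-0.044, 0.072], [-0.034, 0.077], [-0.033, 0.08], [-0.032, 0.079], [-0.031, 0.081]]
top -0.012 11 [[-0.13, 0.056], [-0.129, 0.053], [-0.127, 0.055], [-0.126, 0.053], [-0.124, 0.057], [-0.124, 0.052], [-0.123, 0.052], [-0.121, 0.055], [-0.119, 0.054], [-0.116, 0.057], [-0.114, 0.055]]
```

View pics/t5.png

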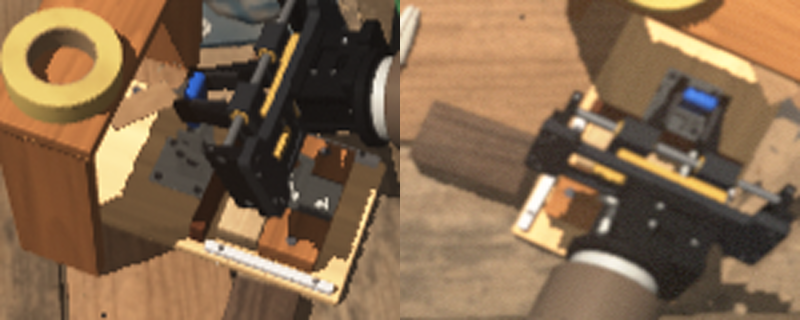

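The handle is upright in the grip at side crop (195,85). The ledge end has moved from x≈-.149 to -.13, so the loop is drawing the jaw. I'll continue over.

```bash
python3 - <<'E'
from h import *
C=(0,.06); r=.082
def P(L): return pol(C,r,142-np.degrees(L))
A=lambda L:np.interp(L,[.27,1,2.3],[-26,-27,-37])
for L in(1.25,1.5,1.75,1.95,2.1,2.22,2.3):
    h=bot.move_l(w(*P(L)),att(A(L)),vel=.1,threshold=35); o=bot.get_obs(); print(L,h,round(o['clock'],2),np.round(j(o['tcp_pos'])-P(L),4),np.round(o['contact_force']@MJ,1),np.round(o['torque']@MJ,2),round(o['grip_width'],4))
    if h: break
p2,_=bot.camera('side');p,d=bot.camera('top')
cv2.imwrite('pics/t6.png',np.hstack([cv2.resize(p2[120:240,220:370,::-1],(400,320),interpolation=2),cv2.resize(p[190:325,220:370,::-1],(400,320),interpolation=2)]))
E
```

```text
1.25 False 17.45 [0.0001 0.     0.0004] [-0.  -3.2 -1.7] [-0.43  2.33 -0.77] 0.0257
1.5 False 17.81 [ 0.0005 -0.      0.0008] [-0.3 -2.   0.1] [-0.39  1.65 -0.6 ] 0.0257
1.75 False 18.17 [ 0.0007 -0.      0.001 ] [ 0.2 -2.   3. ] [-0.36  0.96 -0.46] 0.0256
1.95 False 18.48 [ 0.0009 -0.      0.0013] [ 2.7 -1.   4.1] [-0.24  0.48 -0.32] 0.0259
2.1 False 18.76 [ 0.0011 -0.      0.0014] [ 3.4 -1.2  3.8] [-0.28  0.16 -0.17] 0.0256
2.22 False 19.01 [ 0.0012 -0.      0.0014] [ 6.7 -1.   3.3] [-0.2  -0.04 -0.11] 0.0256
2.3 False 19.26 [ 0.0012 -0.0001  0.0014] [ 7.  -0.2  3.5] [-0.13 -0.04 -0.02] 0.0256
```

View pics/t6.png

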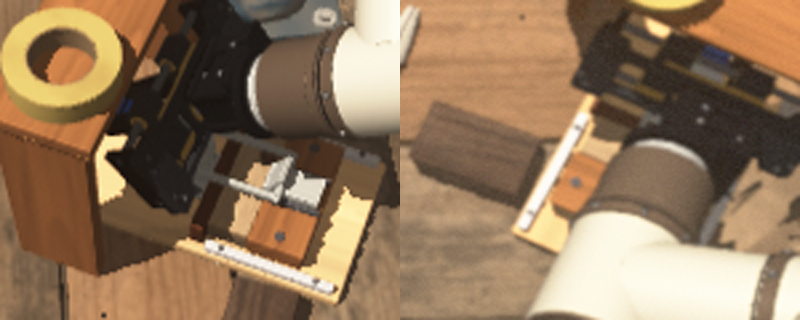

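The lever is near flat under the shelf, and the bar is seated against the hook at left crop (265,190). I'll press a little further with a force stop, release, back off and check.

```bash
python3 - <<'E'
from h import *
C=(0,.06); r=.082
def P(L): return pol(C,r,142-np.degrees(L))
for L in(2.37,2.42):
    h=bot.move_l(w(*P(L)),att(-38),vel=.05,threshold=12); o=bot.get_obs(); print(L,h,round(o['clock'],2),np.round(j(o['tcp_pos'])-P(L),4),np.round(o['contact_force']@MJ,1),np.round(o['torque']@MJ,2))
    if h: break
bot.move_gripper(.05); o=bot.get_obs(); print(o['clock'],np.round(o['contact_force']@MJ,1))
x,y,z=j(o['tcp_pos']); t=np.radians(-38)
for k in(.03,.06,.09):
    try: bot.move_l(w(x-k*np.cos(t),0,z-k*np.sin(t)),att(-38+k*100),vel=.15)
    except bot.MotionError as e: print(k,e)
bot.wait(.3)
o=bot.get_obs(); print(o['clock'],j(o['tcp_pos']),np.round(o['contact_force']@MJ,1))
p2,d=bot.camera('side');X=j(pts('side',d));pi=p2.astype(int)
m=(d>0)&(abs(X[...,1])<.03)&(X[...,2]>.03)&(X[...,2]<.2)&(X[...,0]>0)&(X[...,0]<.12)&(pi[...,2]>pi[...,0]+25)
q=X[m];print('blue',len(q)); 
if len(q):print(np.round(np.percentile(q,[3,50,97],axis=0),4).tolist())
cv2.imwrite('pics/t7.png',cv2.resize(p2[120:240,220:370,::-1],(600,480),interpolation=2))
E
```

```text
2.37 False 19.62 [ 0.0013 -0.      0.0013] [ 7.1 -0.5  2.5] [-0.11  0.05 -0.14]
2.42 False 19.88 [ 0.0013 -0.0001  0.0012] [8.2 0.  1.6] [-0.04  0.05  0.11]
20.6083 [-0.1  0.  -0.5]
21.9583 [ 1.14575571e-02 -1.16578617e-05  1.20023939e-01] [-1.1 -0.2 -0. ]
blue 58
[[0.0503, -0.0082, 0.0622], [0.0644, 0.0041, 0.0679], [0.0829, 0.0122, 0.0708]]
```

View pics/t7.png

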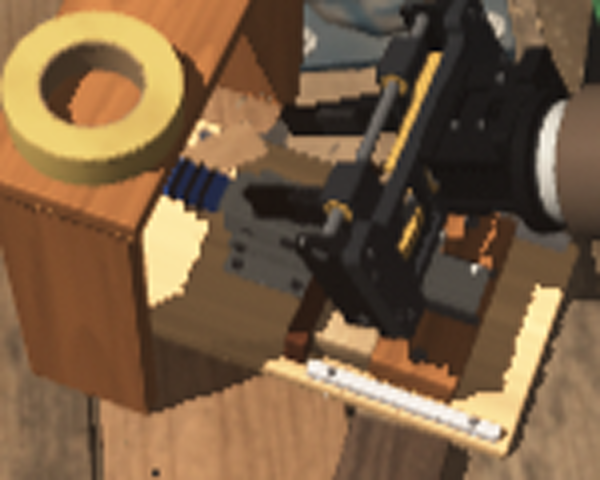

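The handle lies flat under the shelf and holds by itself (top ≈ .068; it would read .076 at 2.33 rad). Backing away for a clear final check.

```bash
python3 - <<'E'
from h import *
bot.move_l(w(-.08,0,.21),att(-25),vel=.2)
q=bot.get_obs()['qpos'].copy(); q[0]-=35; q[1]-=10
bot.move_joints(q); bot.wait(.3); o=bot.get_obs();print(o['clock'],o['tcp_pos'],o['contact_force'])
p2,d2=bot.camera('side');p,d=bot.camera('top')
for n,pp,dd in(('side',p2,d2),('top',p,d)):
    X=j(pts(n,dd));pi=pp.astype(int)
    m=(dd>0)&(abs(X[...,1])<.03)&(X[...,2]>.03)&(X[...,2]<.2)&(X[...,0]>0)&(X[...,0]<.12)&(pi[...,2]>pi[...,0]+25)
    q=X[m];print(n,'blue',len(q),np.round(np.polyfit(q[:,0],q[:,2],1),3) if len(q) else '',np.round(np.median(q,0),4))
    wh=(pi.min(2)>90)&(pi.max(2)-pi.min(2)<45)&(dd>0)&(abs(X[...,1])<.03)&(X[...,0]>-.15)&(X[...,0]<-.04)&(X[...,2]>.048)&(X[...,2]<.1)
    q=X[wh];q=q[np.argsort(q[:,0])];print(n,len(q),np.round(q[::max(1,len(q)//20)],3).tolist())
cv2.imwrite('pics/t8.png',np.hstack([cv2.resize(p2[120:240,220:370,::-1],(400,320),interpolation=2),cv2.resize(p[190:325,220:370,::-1],(400,320),interpolation=2)]))
E
```

```text
24.2083 [ 0.19370724 -0.43214078  0.28609586] [-0.73427285 -0.26843489  0.48440238]
side blue 59 [-0.014  0.068] [0.0638 0.0044 0.0678]
side 344 [[-0.119, 0.002, 0.055], [-0.115, 0.012, 0.05], [-0.111, -0.013, 0.055], [-0.108, -0.013, 0.057], [-0.105, -0.001, 0.056], [-0.102, 0.018, 0.05], [-0.098, -0.012, 0.057], [-0.095, -0.01, 0.053], [-0.091, -0.004, 0.056], [-0.084, -0.022, 0.065], [-0.082, 0.012, 0.071], [-0.08, 0.011, 0.064], [-0.078, 0.012, 0.065], [-0.076, 0.007, 0.068], [-0.074, -0.024, 0.061], [-0.071, -0.012, 0.055], [-0.068, 0.027, 0.062], [-0.063, -0.025, 0.063], [-0.056, -0.024, 0.06], [-0.049, -0.023, 0.057], [-0.042, 0.024, 0.064]]
top blue 26 [0.508 0.041] [0.0528 0.0014 0.0686]
top 492 [[-0.12, -0.016, 0.048], [-0.116, -0.014, 0.054], [-0.113, 0.01, 0.056], [-0.109, 0.016, 0.05], [-0.106, 0.006, 0.056], [-0.102, 0.017, 0.049], [-0.099, -0.003, 0.059], [-0.095, 0.008, 0.054], [-0.092, 0.017, 0.048], [-0.087, -0.012, 0.057], [-0.086, 0.009, 0.062], [-0.084, 0.02, 0.065], [-0.081, -0.009, 0.077], [-0.079, 0.006, 0.074], [-0.077, -0.023, 0.066], [-0.074, -0.01, 0.063], [-0.071, -0.021, 0.058], [-0.068, 0.022, 0.062], [-0.061, 0.023, 0.064], [-0.053, -0.022, 0.059], [-0.045, 0.024, 0.063]]
```

View pics/t8.png

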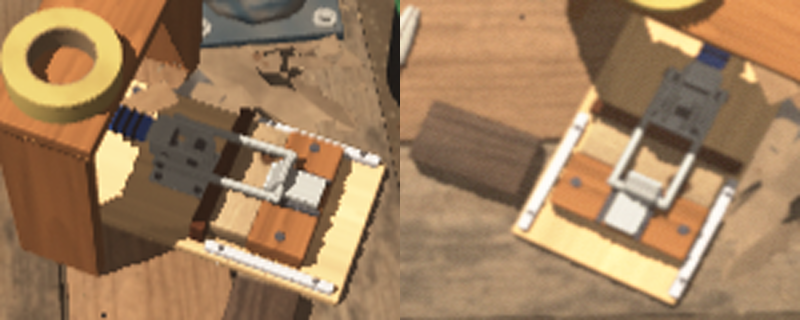

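The final views show the lever flat under the shelf, the bar seated at x≈-.084 under the hook lip, and the jaw tight against the block. The bystanders in view haven't moved and the robot is clear, so I'm handing it in.

```bash
python3 -c "
from h import *
bot.job_done(); print(bot.get_obs()['clock'])"
```

```text
the job is handed in; nothing more can be done
the job is handed in; nothing more can be done
```

The block is clamped and the job is handed in, at about 24 s on the robot's clock. No verdict is reported, so the result below rests on my own checks.

**What I did:** I gripped the loop across both arms and swung it down towards the robot, drawing the lever back to its stop. I then hooked the bar on the robot's side of the hook. After that I gripped the blue handle, swung it over in one motion to about 2.42 rad, let go and backed clear.

**Last checks:**
- **Lever:** it lies flat and stays there by itself. The top of the handle is at z ≈ 0.068 m, against 0.076 m expected at 2.33 rad.
- **Loop bar:** it sits at x ≈ -0.084 m. The seat, worked out from the end of the ledge, is at about -0.085 m.
- **Jaw and block:** the jaw has closed up to the block. I could not measure the clamping force; I infer it from the jaw's position and the lever holding past centre.
- **Surroundings:** the tape roll and sanding block look unmoved in the final crops. The wax pot and pliers were outside those crops, but the arm did not work near them. The shelf's surroundings looked undisturbed, and I saw no sign of the arm touching it.

**What went wrong on the way:**
- The loop did not turn freely in the grip and slid up the fingers. My planned lowering therefore ended with the lever back at about 0.3 rad and the bar above the ledge.
- When I released the loop, it dropped into place on the robot's side of the hook. I confirmed that by depth and by picture before closing the lever.
- One force stop also triggered early, as the load came off.
- The final handle slope fit from the top camera disagreed with the side one. The top camera saw only 26 pixels of the handle because the shelf was in the way, so I relied on the side view.

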